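# Sort the cue-sanding pads by the feel of their faces

### The job

The three cue-sanding pads look alike, but one or two of them have a rough face underneath and the rest are worn smooth: drag each across the table to feel which it is. Put the rough ones in the oblong tray and the smooth ones in the round tray, each lying flat on the tray's floor, face down, and leave everything else on the table where it stands.

Things in the scene. Friction and masses are not known exactly. Their poses are not given: they have to be found in the camera images.
- block_1: wooden sanding pad, 70 x 52 x 40 mm, about 230 g (+-25%), lying face down at any yaw. Origin: centre of the underside, x along the 70 mm, z up. Base 16 mm thick, underneath a captive 38 mm face disc (2 mm proud, 0.5 mm play); on the base's middle a plain grip bar 60 mm long (x), 24 mm wide (y), from 16 to 40 mm up. The number in the name says nothing about the face
- block_2: sanding pad just like block_1, same sizes and origin. Any of the three has a face that is either worn smooth (dragged on the table it resists with 0.1 to 0.22 of the force between it and the table) or rough (0.7 to 1.2 of it); which pad has which changes every time, and only this tells them apart
- block_3: sanding pad that looks just like block_1, same sizes and origin; its face is smooth or rough, as told at block_2
- square_tray: shallow oblong wooden tray, fixed, outside 117 mm (its x) by 157 mm (its y), 24 mm tall, walls and floor 6 mm thick, inside 105 x 145 mm; two pads (never more of a kind) fit in side by side, both lying along x, 60 mm apart in y. Origin: centre of the underside, on the table; it may be turned up to half a radian. Stands on the robot's left or right
- round_tray: shallow round wooden tray, fixed, 176 mm outside diameter, 164 mm inside, 24 mm tall, floor 6 mm thick; two pads (never more of a kind) fit in side by side, 60 mm between their middles. Origin: centre of the underside, on the table. Stands on the robot's other side
- glass: bystander: empty drinking glass, 72 mm across the rim, 58 mm at the foot, 115 mm tall, somewhere in the middle row between the pads. Origin: centre of the underside
- chalk: bystander: cue-chalk cube, 22 x 22 mm, 22 mm tall, in the middle row between the pads. Origin: centre of the underside
- tin: bystander: closed round tin, 58 mm across, 24 mm tall, in the middle row between the pads. Origin: centre of the underside
- coasters: bystander: stack of round cork coasters, 88 mm across, 16 mm tall, among the pads. Origin: centre of the underside
- bottle: bystander: amber bottle, 62 mm across, 190 mm tall, in a far corner beyond a tray. Origin: centre of the underside
- jar: bystander: glass jar with a dark lid, 72 mm across, 80 mm tall, in the other far corner. Origin: centre of the underside
- brush: bystander: wooden table brush lying beyond the pads, 230 mm long (its x), 45 mm wide, 40 mm tall. Origin: centre of the underside

How it is judged:
By the outcome, as a careful person would: the job done as asked, in the order asked, and still so for the second after the job is handed in, with the robot touching nothing.
It also fails if it takes over 70 s, if anything falls off the work surface, if the arm or the gripper's body presses on something with over 40 N, if the wrist force passes 120 N, or if a joint passes its speed limit or range.

### The arm

A 6-joint arm with a two-finger parallel gripper is mounted at the origin on the work surface. World frame = base frame: x ahead of the robot, y to its left, z up, the work surface at z = 0. Lengths are in m, angles in rad, forces in N, time in s.
With the tool pointing down it reaches from about 0.325 to 0.775 m from the base axis. Payload 9.3 kg.
Tool frame: the origin (TCP) lies between the finger pads; the fingertips stand 17 mm ahead of it and the grasp point (between the pads) lies 2 mm behind it (r.tip_reach is the z of the fingertips in the tool frame, in m); z points along the fingers, y is the line along which they close (so a half turn about z gives the same grasp; the last joint's range is limited). The gripper opens to 85 mm and grips with 20 to 120 N. Pads are 22 mm wide; open, the fingers measure 114 mm over their backs; the gripper's body (76 mm by 85 mm) begins 54 mm behind the grasp point. The pads swing forward as they close: fully open they stand 13 mm farther back than shut.
Start: joints at [1.108, 0.259, 0.021, 1.334, 0, 1.418], TCP at [0.168, 0.524, 0.248] pointing down, gripper open.
Joint ranges: [-3.04, 3.04], [-0.91, 1.82], [-1.04, 1.36], [-1.92, 1.95], [-1.52, 1.45], [-3.14, 3.14]. Speed limits (rad/s): [2.22, 2.22, 2.79, 3.14, 3.14, 3.14].

### API

Orientations are given as a rotation vector (axis times angle).
In Python, from station import r gives the robot as it stands.
- The arm moves only by the shell command python3 steer.py 'ROWS' [OPENING] [FORCE]. ROWS is one flat JSON list of numbers that holds 1 to 8 rows one after another, with no inner brackets; each row has 6 numbers: dx, dy, dz in units of 100 mm, then a rotation vector rx, ry, rz in units of 0.2 rad; each row shifts and turns the commanded pose from where the row before left it, along the tool's axes as they then stand; what a row does not reach is not made up. A row lasts 1/10 s, in which the tool goes at most 0.05 m and 0.15 rad, less where a joint would pass 70% of its speed; a pose out of reach is approached as far as the arm can. OPENING is the opening from 0.0 (shut) to 1.0 (fully open), set as the command begins (- or left out keeps the last). The fingers move at their own pace and stop on an object; FORCE is the grip in N (left out, the last holds). Time passes only in rows, so rows that do not move let the fingers close. It prints the time, the measured TCP pose, the force, the opening and the grip force at its end. Input that does not fit is refused with a message, and nothing moves.
- r.sense(): the state, without advancing time (a new reading comes with each control period).
- r.camera(name): name is "scene" or "top" or "wrist"; returns a dict with "pixels" (384x512x3 uint8, blue, green, red), "mtx" (3x3 intrinsics, pixels), "eye" and "rotation" of the camera in the world. Camera axes: x right, y down, z forward; pixel columns grow to the right and rows downward; lengths in m; the calibration is good to about 2 mm. A picture is of the moment at which its call begins. There is no depth.
- r.job_done(): hands the job in; it is judged then, once.
The state is a dict: "time_s": time; "joints": joint angles; "joint_vel": joint speeds; "joint_torque": joint torques, N m; "position": TCP position; "tcp_rot": TCP orientation; "ft_force": force on the tool from outside, world axes, zero at the start; "ft_torque": the same for the moment, N m; "finger_gap": opening from 0.0 (shut) to 1.0 (fully open); "finger_force": force on a finger pad.
Only numpy, scipy, OpenCV 4.12 (cv2) and the standard library are available. Lean on these libraries where they do the work, as an engineer would, in place of code of your own. Each camera call takes 0.05 s, during which the arm holds its last target. There are 200 camera calls.

## Working session

There is one attempt and no reset: what is moved stays moved. The work goes in short steps, Python scripts to look and compute and a shell command to move; the robot and the scene stay as the last step left them, time stands still between calls to the robot, and variables do not carry over. Pictures are saved under pics/ and viewed, at most 10 in all, crops included, and the job is handed in when it is done.

```bash
ls; mkdir -p pics
python3 - <<'E'
from station import r
import cv2,numpy as np
for n in("top","scene"):
    c=r.camera(n);cv2.imwrite(f"pics/{n}0.png",c["pixels"]);print(n,c["mtx"].tolist(),c["eye"],np.round(c["rotation"],4).tolist())
s=r.sense();print(s,r.tip_reach)
E
```

```text
pics
station.py
steer.py
top [[430.093395634259, 0.0, 260.43917672526044], [0.0, 430.093395634259, 198.10661314929237], [0.0, 0.0, 1.0]] [0.56282123 0.00523936 1.30969284] [-2.1748, 2.2216, -0.0462]
scene [[436.4211994431567, 0.0, 251.8954345515197], [0.0, 436.4211994431567, 187.60586109275204], [0.0, 0.0, 1.0]] [1.12996754 0.67292213 0.63541901] [-0.7894, -2.4268, 1.2658]
{'time_s': 0.1, 'joints': array([ 1.10839421e+00,  2.59160488e-01,  2.08739048e-02,  1.33369535e+00,
       -1.16718462e-05,  1.41820521e+00]), 'joint_vel': array([-0.00059873, -0.00067916,  0.00107313, -0.00193563, -0.00069231,
       -0.00044116]), 'joint_torque': array([ 4.23486534e-03, -5.56693518e+01,  3.45071018e+01,  1.15658005e-02,
       -1.61915191e-04,  2.34370646e-06]), 'position': array([0.16759094, 0.52362312, 0.24772751]), 'tcp_rot': array([-4.84652331e-01, -3.10363152e+00,  1.78033814e-03]), 'ft_force': array([ 0.79010632, -0.13409915,  0.25367385]), 'ft_torque': array([-0.00549988,  0.01754891,  0.01302298]), 'finger_force': 0.0, 'finger_gap': 1.0024745315408807} 0.017
  5   7  61 steer.py
  3   7  40 station.py
  8  14 101 total
```

View pics/top0.png

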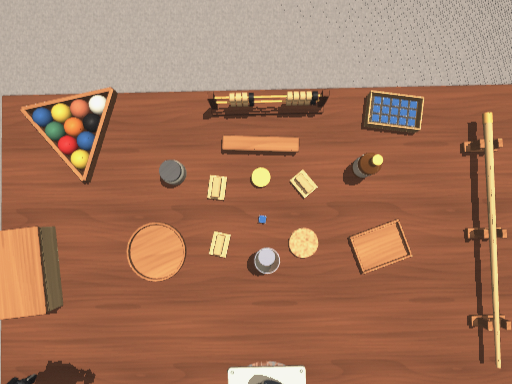

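View pics/scene0.png

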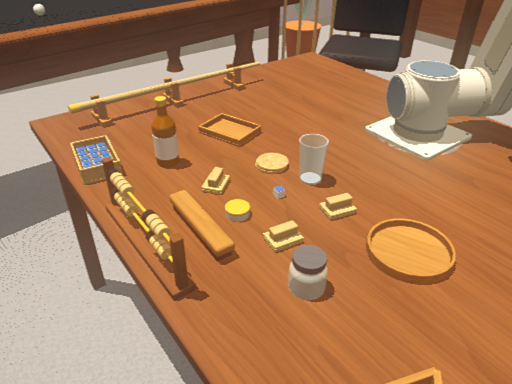

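The top view shows the pads at about (217,187), (304,184) and (220,245). The round tray is at (157,251), the oblong tray at (381,246), the tin at (261,177), the chalk at (262,219), the coasters at (304,243) and the glass at (266,261).

```bash
cat > h.py <<'E'
from station import r
import cv2,numpy as np
def ray(c,uv,z):
    uv=np.atleast_2d(np.asarray(uv,float)); R=np.asarray(c["rotation"],float)
    if R.shape!=(3,3): R=cv2.Rodrigues(R)[0]
    d=np.c_[uv,np.ones(len(uv))]@np.linalg.inv(c["mtx"]).T@R.T
    e=np.asarray(c["eye"]); return e+d*((z-e[2])/d[:,2])[:,None]
def blobs(img,lo,hi,amin=50):
    m=cv2.inRange(cv2.cvtColor(img,cv2.COLOR_BGR2HSV),lo,hi)
    cs,_=cv2.findContours(m,cv2.RETR_EXTERNAL,cv2.CHAIN_APPROX_NONE)
    return [k[:,0] for k in cs if cv2.contourArea(k)>amin],m
E
python3 - <<'E'
from h import *
c=r.camera("top");im=c["pixels"];hsv=cv2.cvtColor(im,cv2.COLOR_BGR2HSV)
for n,(u,v) in dict(p1=(217,182),p1e=(210,187),p2=(304,184),p3=(220,245),table=(190,220),round=(157,251),obl=(381,246),coast=(304,243)).items(): print(n,hsv[v,u],hsv[v-2:v+3,u-2:u+3].reshape(-1,3).min(0),hsv[v-2:v+3,u-2:u+3].reshape(-1,3).max(0))
b,m=blobs(im,(18,60,120),(40,200,255))
for k in b:
    if 195<k[:,0].mean()<330 and k[:,1].mean()>160:
        w=ray(c,k,.016)[:,:2].astype(np.float32);print(k.mean(0).round(1),cv2.minAreaRect(w))
v=np.hstack([cv2.resize(im[y-24:y+24,x-24:x+24],(264,264),interpolation=cv2.INTER_CUBIC) for x,y in((217,187),(304,184),(220,245))])
t=np.hstack([cv2.resize(im[y-33:y+33,x-33:x+33],(264,264)) for x,y in((157,251),(381,246),(304,243))])
cv2.imwrite("pics/crop.png",np.vstack([v,t]))
E
```

```text
p1 [ 23  96 245] [ 22  95 241] [ 23 106 245]
p1e [ 25  86 245] [ 15  81 120] [ 27 125 245]
p2 [ 23  97 245] [ 17  93 187] [ 24 120 245]
p3 [ 23  94 245] [ 17  92 178] [ 24 119 245]
table [  9 144 154] [  9 143 142] [ 10 150 161]
round [ 13 144 233] [ 13 142 229] [ 13 145 235]
obl [ 14 142 236] [ 13 139 233] [ 14 144 239]
coast [ 23  99 245] [ 16  94 239] [ 24 122 245]
[218.8 244.8] ((0.48518118262290955, 0.13293617963790894), (0.05074545741081238, 0.07025762647390366), 76.33927154541016)
[303.1 243. ] ((0.4822983145713806, -0.11915223300457001), (0.08090955018997192, 0.08366451412439346), 88.61106872558594)
[216.2 187.3] ((0.6560552716255188, 0.1383369117975235), (0.05088990181684494, 0.07039155811071396), 81.87483215332031)
[303.3 183.2] ((0.6619206666946411, -0.1231907308101654), (0.07055675983428955, 0.05190190672874451), 38.400611877441406)
[260.3 176.7] ((0.6841404438018799, 0.0061947740614414215), (0.05557483434677124, 0.05772347003221512), 43.83177185058594)
```

View pics/crop.png

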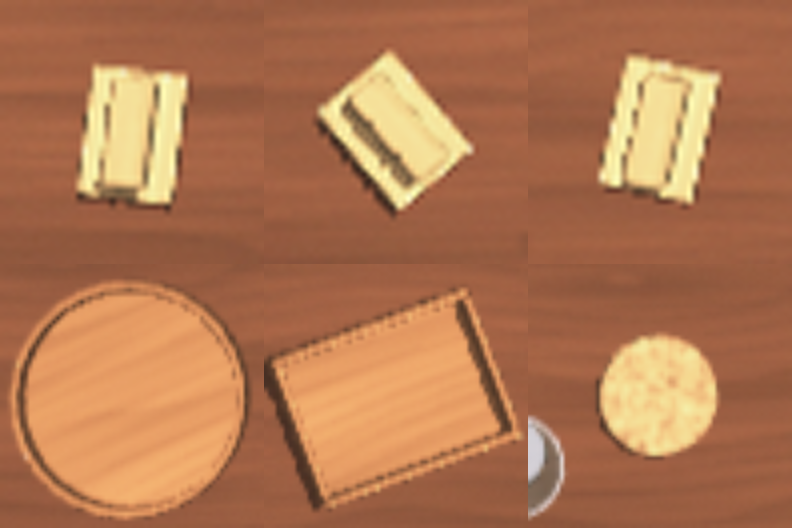

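The crops confirm that the mask and rectangle fits follow the base outlines, with long axes near -14°, -8° and +38°. Next I'll measure the trays and work out the first approach.

```bash
cat >> h.py <<'E'
def go(x,y,z,deg,s=None):
    "tool-axis steps from the present pose: turn about tool z first, then shift"
    s=s or r.sense(); R=cv2.Rodrigues(np.asarray(s["tcp_rot"]))[0]
    h=np.radians(deg); T=np.array([[np.cos(h),np.sin(h),0],[np.sin(h),-np.cos(h),0],[0,0,-1]])
    rv=cv2.Rodrigues(R.T@T)[0].ravel(); d=T.T@(np.array([x,y,z])-s["position"])
    print("turn",rv.round(4),"then shift",d.round(4),"| at",np.round(s["position"],4))
E
python3 - <<'E'
from h import *
c=r.camera("top");im=c["pixels"]
b,m=blobs(im,(10,100,160),(17,200,255),800)
for k in b:
    w=ray(c,k,.024)[:,:2].astype(np.float32);print(k.mean(0).round(0),cv2.minAreaRect(w),cv2.minEnclosingCircle(w))
g,_=blobs(im,(10,100,60),(17,255,255),800)
for k in g:
    w=ray(c,k,.024)[:,:2].astype(np.float32);print('lo',k.mean(0).round(0),cv2.minAreaRect(w))
go(.4852,.1329,.15,166.3)
E
```

```text
[ 21. 275.] ((0.41437679529190063, 0.7227572202682495), (0.270086407661438, 0.13432002067565918), 1.9586763381958008) ((0.41363489627838135, 0.7315363883972168), 0.14636196196079254)
[137. 250.] ((0.48087313771247864, 0.3540266752243042), (0.24097377061843872, 0.17615552246570587), 65.57183837890625) ((0.46775850653648376, 0.3673998713493347), 0.13091693818569183)
[386. 245.] ((0.46850794553756714, -0.35761499404907227), (0.13209262490272522, 0.17370983958244324), 18.9313907623291) ((0.4703820049762726, -0.3551962077617645), 0.10172354429960251)
[260. 143.] ((0.7861291766166687, 0.004429452121257782), (0.22905069589614868, 0.04429243505001068), 87.0431137084961) ((0.7840999960899353, 0.004227587953209877), 0.11552717536687851)
[ 70. 124.] ((0.8599163889884949, 0.6097657680511475), (0.25239813327789307, 0.29434138536453247), 72.59190368652344) ((0.8489727973937988, 0.5713761448860168), 0.1667955219745636)
lo [ 82. 355.] ((0.190263569355011, 0.5652558207511902), (0.4308732748031616, 0.20652176439762115), 88.83329010009766)
lo [504. 238.] ((0.48056560754776, -0.7119300961494446), (0.04776136577129364, 0.3683446943759918), 87.32347869873047)
lo [224. 216.] ((0.5186036229133606, 0.021296679973602295), (1.540017008781433, 0.8852174878120422), 88.83329010009766)
turn [-0.0009 -0.0002 -0.0706] then shift [-0.4011 -0.3044  0.0979] | at [0.1676 0.5237 0.2479]
```

The rows are not in the units I measure in: shifts go in units of 100 mm and turns go in units of 0.2 rad. I convert before sending: -0.0365 m is -0.365, -0.0277 m is -0.277, -0.0706 rad is -0.353.

```bash
python3 steer.py '[0, 0, 0, 0, 0, -0.353, -0.365, -0.277, 0.089, 0, 0, 0, -0.365, -0.277, 0.089, 0, 0, 0, -0.365, -0.277, 0.089, 0, 0, 0, -0.365, -0.277, 0.089, 0, 0, 0, -0.365, -0.277, 0.089, 0, 0, 0]' 1.0 40
python3 steer.py '[-0.365, -0.277, 0.089, 0, 0, 0, -0.365, -0.277, 0.089, 0, 0, 0, -0.365, -0.277, 0.089, 0, 0, 0, -0.365, -0.277, 0.089, 0, 0, 0, -0.365, -0.277, 0.089, 0, 0, 0, -0.365, -0.277, 0.089, 0, 0, 0, 0, 0, 0, 0, 0, 0, 0, 0, 0, 0, 0, 0]'
python3 - <<'E'
from h import *
im=cv2.imread("pics/top0.png");c=r.camera("top")
hsv=cv2.cvtColor(im,cv2.COLOR_BGR2HSV)
m=cv2.inRange(hsv,(11,110,175),(17,200,255));m=cv2.morphologyEx(m,cv2.MORPH_OPEN,np.ones((5,5)))
for k in cv2.findContours(m,0,cv2.CHAIN_APPROX_NONE)[0]:
    k=k[:,0]
    if cv2.contourArea(k)>800 and abs(k[:,1].mean()-248)<12:
      for z in(.006,.024):
        w=ray(c,k,z)[:,:2].astype(np.float32);print(z,k.mean(0).round(0),cv2.minAreaRect(w),cv2.minEnclosingCircle(w))
go(.4852,.1329,.06,166.3)
c=r.camera("wrist");cv2.imwrite("pics/w1.png",c["pixels"])
E
```

```text
time_s: 0.8
position: [0.3128, 0.3445, 0.2035]
tcp_rot: [0.374, 3.119, 0.0]
ft_force: [1.3, 0.5, 0.1]
finger_gap: 1.002
finger_force: 0.0
time_s: 1.6
position: [0.4856, 0.1318, 0.1498]
tcp_rot: [-0.379, -3.117, 0.0]
ft_force: [0.0, 0.3, 0.0]
finger_gap: 0.997
finger_force: 0.0
0.006 [158. 251.] ((0.46257951855659485, 0.3212859034538269), (0.16022957861423492, 0.16552865505218506), 89.22974395751953) ((0.4638137221336365, 0.3210618495941162), 0.08548086136579514)
0.024 [158. 251.] ((0.4639635980129242, 0.31692230701446533), (0.15801727771759033, 0.16324318945407867), 89.22981262207031) ((0.46518075466156006, 0.31670135259628296), 0.08430196344852448)
0.006 [378. 245.] ((0.46971583366394043, -0.34540772438049316), (0.10993058979511261, 0.1450912058353424), 18.90608787536621) ((0.4694802165031433, -0.3462499976158142), 0.08700539171695709)
0.024 [378. 245.] ((0.4710013270378113, -0.3405663073062897), (0.10841279476881027, 0.14308792352676392), 18.906085968017578) ((0.47076892852783203, -0.3413969874382019), 0.0858055129647255)
turn [-0.0001 -0.0009 -0.001 ] then shift [0.0001 0.0003 0.0902] | at [0.4852 0.1326 0.1502]
```

View pics/w1.png

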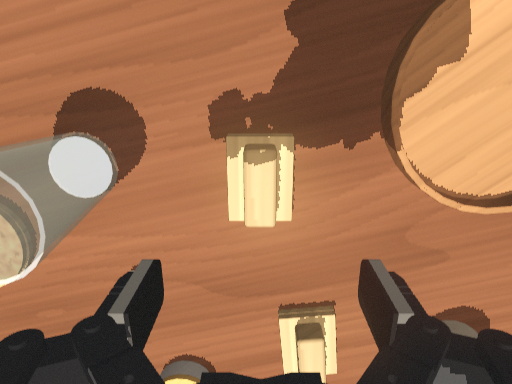

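The wrist view shows the pad centred between the fingers at about (260,178), with its bar along the tool's x. Now I'll descend, grip and press lightly, then drag towards the base.

In the tool's units: 0.04 m is 0.4, 0.02 m is 0.2.

```bash
python3 steer.py '[0, 0, 0.4, 0, 0, 0, 0, 0, 0.4, 0, 0, 0, 0, 0, 0.2, 0, 0, 0, 0, 0, 0.12, 0, 0, 0, 0, 0, 0, 0, 0, 0]'
python3 steer.py '[0, 0, 0, 0, 0, 0, 0, 0, 0, 0, 0, 0, 0, 0, 0, 0, 0, 0, 0, 0, 0, 0, 0, 0, 0, 0, 0, 0, 0, 0, 0, 0, 0, 0, 0, 0]' 0.0 40
python3 steer.py '[0, 0, 0.01, 0, 0, 0, 0, 0, 0, 0, 0, 0]'
```

```text
time_s: 2.2
position: [0.4839, 0.1338, 0.0373]
tcp_rot: [-0.371, -3.117, 0.001]
ft_force: [-0.9, -0.2, 0.5]
finger_gap: 1.002
finger_force: 0.0
time_s: 2.8
position: [0.4859, 0.1327, 0.0391]
tcp_rot: [0.375, 3.118, 0.001]
ft_force: [-1.0, -0.8, 6.6]
finger_gap: 0.277
finger_force: 39.4
time_s: 3.0
position: [0.4859, 0.1327, 0.039]
tcp_rot: [0.375, 3.117, 0.001]
ft_force: [-5.4, -0.8, 18.6]
finger_gap: 0.272
finger_force: 41.0
```

```bash
python3 steer.py '[0.05, 0, 0, 0, 0, 0, 0.05, 0, 0, 0, 0, 0]'
python3 steer.py '[0.05, 0, 0, 0, 0, 0]'
python3 steer.py '[0.05, 0, 0, 0, 0, 0]'
python3 steer.py '[0.05, 0, 0, 0, 0, 0]'
python3 steer.py '[0.05, 0, 0, 0, 0, 0]'
python3 steer.py '[0.05, 0, 0, 0, 0, 0]'
```

```text
time_s: 3.2
position: [0.4791, 0.1348, 0.0392]
tcp_rot: [0.375, 3.112, 0.001]
ft_force: [11.0, -3.9, 11.5]
finger_gap: 0.271
finger_force: 41.2
time_s: 3.3
position: [0.4744, 0.1361, 0.0393]
tcp_rot: [0.375, 3.111, 0.001]
ft_force: [4.1, 1.3, 1.7]
finger_gap: 0.267
finger_force: 39.4
time_s: 3.4
position: [0.4694, 0.1373, 0.0392]
tcp_rot: [0.375, 3.112, 0.001]
ft_force: [7.1, -1.8, 9.4]
finger_gap: 0.271
finger_force: 40.8
time_s: 3.5
position: [0.4647, 0.1385, 0.0393]
tcp_rot: [0.375, 3.111, 0.001]
ft_force: [9.4, -4.0, 4.7]
finger_gap: 0.273
finger_force: 40.2
time_s: 3.6
position: [0.4598, 0.1397, 0.0392]
tcp_rot: [0.375, 3.112, 0.001]
ft_force: [5.4, 1.5, 1.5]
finger_gap: 0.267
finger_force: 39.5
time_s: 3.7
position: [0.4549, 0.1409, 0.0392]
tcp_rot: [0.375, 3.112, 0.001]
ft_force: [5.2, 0.5, 3.4]
finger_gap: 0.271
finger_force: 39.8
```

Over the drag, the lateral force averages about 7 N against a normal force of about 7.5 N including the pad's weight. The ratio is near 0.9, so this pad is rough. I'll carry it to the oblong tray.

In the tool's units: -0.045 m is -0.45, -0.04 m is -0.4, -0.143 rad is -0.715.

```bash
python3 steer.py '[0, 0, -0.3, 0, 0, 0, 0, 0, -0.4, 0, 0, 0, 0, 0, -0.45, 0, 0, 0, 0, 0, -0.45, 0, 0, 0, 0, 0, 0, 0, 0, -0.71, 0, 0, 0, 0, 0, -0.71, 0, 0, 0, 0, 0, -0.71, 0, 0, 0, 0, 0, -0.715]'
python3 steer.py '[0.13, -0.45, 0, 0, 0, 0, 0.13, -0.45, 0, 0, 0, 0, 0.13, -0.45, 0, 0, 0, 0, 0.13, -0.45, 0, 0, 0, 0, 0.13, -0.45, 0, 0, 0, 0, 0.13, -0.45, 0, 0, 0, 0, 0.13, -0.45, 0, 0, 0, 0, 0.13, -0.45, 0, 0, 0, 0]'
python3 steer.py '[0.13, -0.45, 0, 0, 0, 0, 0.13, -0.45, 0, 0, 0, 0, 0.13, -0.45, 0, 0, 0, 0, 0, 0, 0, 0, 0, 0, 0, 0, 0, 0, 0, 0]'
python3 - <<'E'
from h import *
c=r.camera("wrist");cv2.imwrite("pics/w2.png",c["pixels"]);print(c["eye"],c["rotation"])
np.savez("w2.npz",**{k:c[k] for k in("pixels","mtx","eye","rotation")})
go(.4797,-.3734,.06,198.9)
E
```

```text
time_s: 4.5
position: [0.4513, 0.1408, 0.1974]
tcp_rot: [0.524, -3.097, -0.0]
ft_force: [-0.3, -0.3, -1.9]
finger_gap: 0.274
finger_force: 40.3
time_s: 5.3
position: [0.4692, -0.2353, 0.1974]
tcp_rot: [-0.515, 3.099, 0.0]
ft_force: [1.1, 0.4, -1.9]
finger_gap: 0.265
finger_force: 40.5
time_s: 5.8
position: [0.4759, -0.3745, 0.1965]
tcp_rot: [0.512, -3.099, -0.003]
ft_force: [0.6, 0.5, -2.7]
finger_gap: 0.269
finger_force: 40.8
[ 0.3960645  -0.4031803   0.32218463] [1.70139516 2.37405947 0.40126271]
turn [ 0.0015 -0.0005 -0.0009] then shift [-0.0034 -0.0011  0.1368] | at [ 0.4761 -0.3734  0.1968]
```

View pics/w2.png

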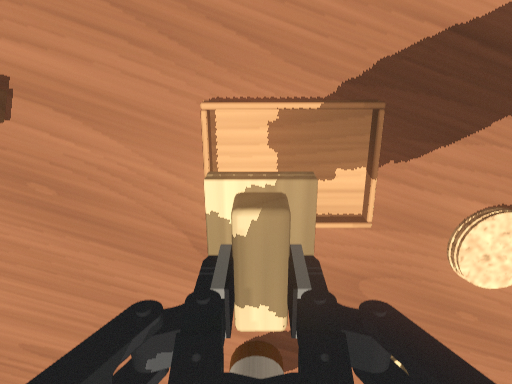

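The wrist view shows the held pad and the oblong tray's rim. Its corners are near (202,103), (385,103) and (373,226).

Run:
```python
from h import *
c=dict(np.load("w2.npz"))
w=ray(c,[(202,103),(385,103),(373,226),(217,172),(370,216)],.024)[:,:2];print(w.round(4))
e=w[1]-w[0];f=w[2]-w[1];print(np.hypot(*e),np.degrees(np.arctan2(e[1],e[0])),np.hypot(*f),np.degrees(np.arctan2(f[1],f[0])),"centre",(w[0]+w[2])/2)
```

```text
[[ 0.4366 -0.441 ]
 [ 0.3872 -0.2955]
 [ 0.494  -0.2571]
 [ 0.4904 -0.4121]
 [ 0.4855 -0.2641]]
0.15367309303633195 108.74865087278958 0.1134792812477 19.780570633283105 centre [ 0.46531011 -0.3490303 ]
```

```bash
python3 steer.py '[-0.01, -0.024, 0.3, 0, 0, 0, 0, 0, 0.45, 0, 0, 0, 0, 0, 0.4, 0, 0, 0, 0, 0, 0.2, 0, 0, 0, 0, 0, 0.1, 0, 0, 0, 0, 0, 0.05, 0, 0, 0, 0, 0, 0, 0, 0, 0]'
python3 steer.py '[0, 0, 0.01, 0, 0, 0, 0, 0, 0, 0, 0, 0]'
```

```text
time_s: 6.55
position: [0.4787, -0.3753, 0.048]
tcp_rot: [-0.517, 3.098, -0.001]
ft_force: [0.2, 0.1, -0.9]
finger_gap: 0.274
finger_force: 40.8
time_s: 6.75
position: [0.4787, -0.376, 0.0475]
tcp_rot: [-0.516, 3.098, -0.002]
ft_force: [0.4, 0.4, -2.7]
finger_gap: 0.268
finger_force: 40.8
```

```bash
python3 steer.py '[0, 0, 0.015, 0, 0, 0, 0, 0, 0.005, 0, 0, 0, 0, 0, 0, 0, 0, 0]'
python3 steer.py '[0, 0, 0, 0, 0, 0, 0, 0, 0, 0, 0, 0, 0, 0, 0, 0, 0, 0, 0, 0, 0, 0, 0, 0]' 0.55
python3 steer.py '[0, 0, -0.3, 0, 0, 0, 0, 0, -0.4, 0, 0, 0, 0, 0, -0.4, 0, 0, 0, 0, 0, -0.4, 0, 0, 0, 0, 0, 0, 0, 0, -0.7, 0, 0, 0, 0, 0, -0.7, 0, 0, 0, 0, 0, -0.3, 0, 0, 0, 0, 0, 0]' 1.0
python3 - <<'E'
from h import *
go(.6619,-.1232,.15,218.4)
c=r.camera("top");im=c["pixels"]
for k in blobs(im,(18,60,120),(40,200,255))[0]:
    if k[:,1].mean()>160 and k[:,0].max()<450:
        w=ray(c,k,.016)[:,:2].astype(np.float32);print(k.mean(0).round(1),cv2.minAreaRect(w))
E
```

```text
time_s: 7.05
position: [0.4785, -0.3759, 0.0452]
tcp_rot: [-0.515, 3.098, -0.002]
ft_force: [-0.4, 0.4, 4.8]
finger_gap: 0.271
finger_force: 41.7
time_s: 7.45
position: [0.4782, -0.3756, 0.0443]
tcp_rot: [0.516, -3.099, -0.0]
ft_force: [0.2, 0.7, 0.5]
finger_gap: 0.546
finger_force: 0.0
time_s: 8.25
position: [0.4782, -0.3756, 0.1944]
tcp_rot: [1.034, -2.967, -0.0]
ft_force: [0.5, 0.2, -0.3]
finger_gap: 1.002
finger_force: 0.0
turn [ 0.0001 -0.0001  0.0003] then shift [-0.3007  0.0837  0.0444] | at [ 0.4782 -0.3756  0.1944]
[390.3 239.1] ((0.4780253767967224, -0.37789028882980347), (0.07063105702400208, 0.05092553794384003), 19.220657348632812)
[217.3 187. ] ((0.6558797359466553, 0.13800956308841705), (0.05011088028550148, 0.07017391920089722), 81.97061157226562)
[302.2 184. ] ((0.6619289517402649, -0.12316298484802246), (0.07050929963588715, 0.051868706941604614), 38.40060806274414)
[260.4 176.7] ((0.6841404438018799, 0.0061947740614414215), (0.05557483434677124, 0.05772347003221512), 43.83177185058594)
```

In the tool's units: -0.043 m is -0.43, 0.014 m is 0.14.

```bash
python3 steer.py '[-0.43, 0.12, 0, 0, 0, 0, -0.43, 0.12, 0, 0, 0, 0, -0.43, 0.12, 0, 0, 0, 0, -0.43, 0.12, 0, 0, 0, 0, -0.43, 0.12, 0.14, 0, 0, 0, -0.43, 0.12, 0.15, 0, 0, 0, -0.43, 0.12, 0.15, 0, 0, 0, 0, 0, 0, 0, 0, 0]'
python3 steer.py '[0, 0, 0.4, 0, 0, 0, 0, 0, 0.4, 0, 0, 0, 0, 0, 0.2, 0, 0, 0, 0, 0, 0.11, 0, 0, 0, 0, 0, 0, 0, 0, 0]'
python3 steer.py '[0, 0, 0, 0, 0, 0, 0, 0, 0, 0, 0, 0, 0, 0, 0, 0, 0, 0, 0, 0, 0, 0, 0, 0, 0, 0, 0, 0, 0, 0, 0, 0, 0, 0, 0, 0]' 0.0 40
python3 steer.py '[0, 0, 0.01, 0, 0, 0, 0, 0, 0, 0, 0, 0]'
```

```text
time_s: 9.1
position: [0.6635, -0.118, 0.1474]
tcp_rot: [1.036, -2.964, -0.005]
ft_force: [0.3, -0.2, -0.0]
finger_gap: 1.0
finger_force: 0.0
time_s: 9.6
position: [0.6614, -0.1232, 0.0382]
tcp_rot: [1.03, -2.966, -0.002]
ft_force: [-0.1, -0.5, 0.6]
finger_gap: 1.004
finger_force: 0.0
time_s: 10.2
position: [0.6625, -0.123, 0.0403]
tcp_rot: [-1.032, 2.966, -0.001]
ft_force: [-1.2, 0.6, 4.7]
finger_gap: 0.272
finger_force: 40.4
time_s: 10.4
position: [0.6625, -0.123, 0.0403]
tcp_rot: [-1.032, 2.965, -0.002]
ft_force: [-4.3, 0.0, 13.3]
finger_gap: 0.272
finger_force: 41.4
```

In the tool's units: 0.005 m is 0.05.

```bash
python3 steer.py '[0.05, 0, 0, 0, 0, 0, 0.05, 0, 0, 0, 0, 0]'
for i in 1; do :; done
python3 steer.py '[0.05, 0, 0, 0, 0, 0]'
python3 steer.py '[0.05, 0, 0, 0, 0, 0]'
python3 steer.py '[0.05, 0, 0, 0, 0, 0]'
python3 steer.py '[0.05, 0, 0, 0, 0, 0]'
python3 steer.py '[0.05, 0, 0, 0, 0, 0]'
```

```text
time_s: 10.6
position: [0.6565, -0.1284, 0.0404]
tcp_rot: [-1.032, 2.961, -0.002]
ft_force: [0.9, 3.3, 4.2]
finger_gap: 0.272
finger_force: 40.2
time_s: 10.7
position: [0.6527, -0.1316, 0.0404]
tcp_rot: [-1.032, 2.961, -0.002]
ft_force: [2.5, -4.1, 1.4]
finger_gap: 0.266
finger_force: 39.5
time_s: 10.8
position: [0.6489, -0.1347, 0.0404]
tcp_rot: [-1.032, 2.96, -0.002]
ft_force: [13.4, 11.1, 7.7]
finger_gap: 0.271
finger_force: 40.7
time_s: 10.9
position: [0.6449, -0.1378, 0.0404]
tcp_rot: [-1.032, 2.961, -0.002]
ft_force: [10.3, 11.4, 19.1]
finger_gap: 0.272
finger_force: 42.5
time_s: 11.0
position: [0.6409, -0.141, 0.0404]
tcp_rot: [-1.032, 2.961, -0.002]
ft_force: [0.3, 3.4, 6.2]
finger_gap: 0.271
finger_force: 40.3
time_s: 11.1
position: [0.6371, -0.1442, 0.0404]
tcp_rot: [-1.032, 2.961, -0.003]
ft_force: [2.6, -4.5, 0.9]
finger_gap: 0.273
finger_force: 39.5
```

The average ratio is about 0.7, but the readings chatter. I'll repeat it slower, in both directions.

```bash
python3 steer.py '[-0.04, 0, 0, 0, 0, 0, -0.02, 0, 0, 0, 0, 0]' | sed -n 2,4p
python3 steer.py '[-0.02, 0, 0, 0, 0, 0]'| grep ft
python3 steer.py '[-0.02, 0, 0, 0, 0, 0]'| grep ft
python3 steer.py '[-0.02, 0, 0, 0, 0, 0]'| grep ft
python3 steer.py '[-0.02, 0, 0, 0, 0, 0]'| grep ft
python3 steer.py '[-0.02, 0, 0, 0, 0, 0]'| grep ft
python3 steer.py '[0.02, 0, 0, 0, 0, 0, 0.02, 0, 0, 0, 0, 0]'| grep ft
python3 steer.py '[0.02, 0, 0, 0, 0, 0]'| grep ft
python3 steer.py '[0.02, 0, 0, 0, 0, 0]'| grep ft
python3 steer.py '[0.02, 0, 0, 0, 0, 0]'| grep ft
python3 steer.py '[0.02, 0, 0, 0, 0, 0]'| grep ft
python3 steer.py '[0, 0, 0, 0, 0, 0, 0, 0, 0, 0, 0, 0, 0, 0, 0, 0, 0, 0]'
```

```text
position: [0.6391, -0.1425, 0.0403]
tcp_rot: [1.03, -2.967, 0.006]
ft_force: [-9.4, -6.9, 17.4]
ft_force: [-9.2, -8.5, 15.0]
ft_force: [-6.8, -5.8, 7.7]
ft_force: [-9.7, -8.6, 9.9]
ft_force: [-14.6, -10.8, 17.6]
ft_force: [-15.5, -11.1, 20.9]
ft_force: [5.2, 4.4, 7.8]
ft_force: [5.4, 3.9, 9.3]
ft_force: [2.7, 0.8, 2.8]
ft_force: [9.4, 6.9, 13.2]
ft_force: [0.1, -0.9, 2.2]
time_s: 12.7
position: [0.6401, -0.142, 0.0403]
tcp_rot: [-1.032, 2.962, -0.003]
ft_force: [4.5, 2.9, 8.3]
finger_gap: 0.27
finger_force: 40.8
```

This pad is clearly rough too, with a ratio of about 0.65–0.95 in both directions. I'll place it in the second slot of the oblong tray.

```bash
python3 steer.py '[0, 0, -0.3, 0, 0, 0, 0, 0, -0.4, 0, 0, 0, 0, 0, -0.45, 0, 0, 0, 0, 0, -0.4, 0, 0, 0, 0, 0, 0, 0, 0, 0.7, 0, 0, 0, 0, 0, 0.7, 0, 0, 0, 0, 0, 0.3, 0, 0, 0, 0, 0, 0]'
python3 steer.py '[0.382, -0.181, 0, 0, 0, 0, 0.382, -0.181, 0, 0, 0, 0, 0.382, -0.181, 0, 0, 0, 0, 0.382, -0.181, 0, 0, 0, 0, 0.382, -0.181, 0, 0, 0, 0, 0.382, -0.181, 0, 0, 0, 0, 0, 0, 0, 0, 0, 0, 0, 0, 0, 0, 0, 0]'
python3 - <<'E'
from h import *
go(.4583,-.319,.049,198.9)
E
```

```text
time_s: 13.5
position: [0.6376, -0.142, 0.1931]
tcp_rot: [0.515, -3.099, -0.001]
ft_force: [-0.6, 0.0, -2.5]
finger_gap: 0.265
finger_force: 40.1
time_s: 14.3
position: [0.4555, -0.3197, 0.1933]
tcp_rot: [-0.515, 3.099, 0.001]
ft_force: [0.0, 1.1, -2.0]
finger_gap: 0.269
finger_force: 40.1
turn [ 0.0003  0.0001 -0.0007] then shift [-0.0029 -0.0002  0.1443] | at [ 0.4555 -0.3197  0.1933]
```

In the tool's units: 0.045 m is 0.45, 0.04 m is 0.4.

```bash
python3 steer.py '[-0.029, 0, 0.3, 0, 0, 0, 0, 0, 0.45, 0, 0, 0, 0, 0, 0.4, 0, 0, 0, 0, 0, 0.2, 0, 0, 0, 0, 0, 0.07, 0, 0, 0, 0, 0, 0.02, 0, 0, 0, 0, 0, 0, 0, 0, 0]'
python3 steer.py '[0, 0, 0.015, 0, 0, 0, 0, 0, 0.01, 0, 0, 0, 0, 0, 0, 0, 0, 0]'
```

```text
time_s: 15.0
position: [0.4598, -0.3182, 0.0502]
tcp_rot: [-0.517, 3.098, -0.001]
ft_force: [-0.4, 0.8, -2.1]
finger_gap: 0.268
finger_force: 40.1
time_s: 15.3
position: [0.459, -0.3184, 0.0474]
tcp_rot: [-0.516, 3.098, -0.001]
ft_force: [0.9, 0.4, -2.6]
finger_gap: 0.271
finger_force: 40.1
```

In the tool's units: 0.001 m is 0.01, 0.0005 m is 0.005.

```bash
python3 steer.py '[0, 0, 0.01, 0, 0, 0, 0, 0, 0.005, 0, 0, 0, 0, 0, 0, 0, 0, 0]'
python3 steer.py '[0, 0, 0, 0, 0, 0, 0, 0, 0, 0, 0, 0, 0, 0, 0, 0, 0, 0, 0, 0, 0, 0, 0, 0]' 0.5
python3 steer.py '[0, 0, -0.3, 0, 0, 0, 0, 0, -0.4, 0, 0, 0, 0, 0, -0.45, 0, 0, 0, 0, 0, -0.45, 0, 0, 0, 0, 0, 0, 0, 0, 0.7, 0, 0, 0, 0, 0, 0.7, 0, 0, 0, 0, 0, 0.7, 0, 0, 0, 0, 0, 0.255]' 1.0
python3 - <<'E'
from h import *
go(.656,.1382,.15,171.9)
E
```

```text
time_s: 15.6
position: [0.459, -0.3184, 0.0463]
tcp_rot: [-0.515, 3.098, -0.001]
ft_force: [-1.0, 1.5, 6.2]
finger_gap: 0.271
finger_force: 41.1
time_s: 16.0
position: [0.4589, -0.3182, 0.0453]
tcp_rot: [0.516, -3.099, -0.0]
ft_force: [0.5, 0.1, 0.3]
finger_gap: 0.5
finger_force: 0.0
time_s: 16.8
position: [0.4589, -0.3182, 0.2054]
tcp_rot: [0.23, 3.133, -0.0]
ft_force: [-0.7, 0.4, 0.8]
finger_gap: 1.0
finger_force: 0.0
turn [-0.      0.0001 -0.005 ] then shift [-0.1309  0.4796  0.0554] | at [ 0.4589 -0.3182  0.2054]
```

```bash
python3 steer.py '[-0.119, 0.436, 0, 0, 0, 0, -0.119, 0.436, 0, 0, 0, 0, -0.119, 0.436, 0, 0, 0, 0, -0.119, 0.436, 0, 0, 0, 0, -0.119, 0.436, 0, 0, 0, 0, -0.119, 0.436, 0, 0, 0, 0, -0.119, 0.436, 0, 0, 0, 0, -0.119, 0.436, 0, 0, 0, 0]'
python3 steer.py '[-0.119, 0.436, 0, 0, 0, 0, -0.119, 0.436, 0.2, 0, 0, 0, -0.119, 0.436, 0.2, 0, 0, -0.025, 0, 0, 0.15, 0, 0, 0, 0, 0, 0, 0, 0, 0, 0, 0, 0, 0, 0, 0]'
python3 - <<'E'
from h import *
go(.656,.1382,.039,171.9)
E
```

```text
time_s: 17.6
position: [0.6027, 0.0156, 0.2054]
tcp_rot: [0.222, 3.134, -0.0]
ft_force: [0.2, -0.6, -0.3]
finger_gap: 1.001
finger_force: 0.0
time_s: 18.2
position: [0.6558, 0.1379, 0.1504]
tcp_rot: [-0.214, -3.134, 0.0]
ft_force: [0.1, -0.1, -0.5]
finger_gap: 1.004
finger_force: 0.0
turn [-0.0003 -0.0007  0.0051] then shift [-0.0002  0.0003  0.1114] | at [0.6558 0.1379 0.1504]
```

In the tool's units: 0.04 m is 0.4, 0.02 m is 0.2.

```bash
python3 steer.py '[0, 0, 0.4, 0, 0, 0, 0, 0, 0.4, 0, 0, 0, 0, 0, 0.2, 0, 0, 0, 0, 0, 0.11, 0, 0, 0, 0, 0, 0, 0, 0, 0]'
python3 steer.py '[0, 0, 0, 0, 0, 0, 0, 0, 0, 0, 0, 0, 0, 0, 0, 0, 0, 0, 0, 0, 0, 0, 0, 0, 0, 0, 0, 0, 0, 0, 0, 0, 0, 0, 0, 0]' 0.0 40
python3 steer.py '[0, 0, 0.01, 0, 0, 0, 0, 0, 0, 0, 0, 0]'
python3 steer.py '[0.04, 0, 0, 0, 0, 0, 0.04, 0, 0, 0, 0, 0]' | grep ft
python3 steer.py '[0.04, 0, 0, 0, 0, 0]' | grep ft
python3 steer.py '[0.04, 0, 0, 0, 0, 0]' | grep ft
python3 steer.py '[0.04, 0, 0, 0, 0, 0]' | grep ft
python3 steer.py '[0.04, 0, 0, 0, 0, 0]' | grep ft
python3 steer.py '[0.04, 0, 0, 0, 0, 0]' | grep ft
python3 steer.py '[0.04, 0, 0, 0, 0, 0]'
```

```text
time_s: 18.7
position: [0.6559, 0.1373, 0.0393]
tcp_rot: [-0.216, -3.134, 0.0]
ft_force: [-0.9, 0.3, 0.3]
finger_gap: 1.0
finger_force: 0.0
time_s: 19.3
position: [0.6564, 0.1384, 0.0402]
tcp_rot: [0.213, 3.133, 0.0]
ft_force: [0.2, -1.0, 6.0]
finger_gap: 0.273
finger_force: 40.5
time_s: 19.5
position: [0.6564, 0.1383, 0.0402]
tcp_rot: [0.213, 3.132, 0.0]
ft_force: [-3.1, -0.7, 14.1]
finger_gap: 0.273
finger_force: 41.5
ft_force: [3.4, 0.2, 8.5]
ft_force: [4.6, -1.1, 8.9]
ft_force: [4.6, -0.5, 9.4]
ft_force: [3.8, -0.4, 9.1]
ft_force: [4.2, -0.6, 9.7]
ft_force: [3.4, -0.1, 8.7]
time_s: 20.3
position: [0.6262, 0.1426, 0.0402]
tcp_rot: [0.214, 3.129, 0.001]
ft_force: [3.2, -0.6, 9.6]
finger_gap: 0.27
finger_force: 41.0
```

In the tool's units: -0.004 m is -0.04.

```bash
python3 steer.py '[-0.04, 0, 0, 0, 0, 0, -0.04, 0, 0, 0, 0, 0]' | grep ft
python3 steer.py '[-0.04, 0, 0, 0, 0, 0]' | grep ft
python3 steer.py '[-0.04, 0, 0, 0, 0, 0]' | grep ft
python3 steer.py '[-0.04, 0, 0, 0, 0, 0]' | grep ft
python3 steer.py '[-0.04, 0, 0, 0, 0, 0]' | grep ft
python3 steer.py '[0.04, 0, 0.01, 0, 0, 0, 0.04, 0, 0, 0, 0, 0]' | grep ft
python3 steer.py '[0.04, 0, 0, 0, 0, 0]' | grep ft
python3 steer.py '[0.04, 0, 0, 0, 0, 0]' | grep ft
python3 steer.py '[0.04, 0, 0, 0, 0, 0]' | grep ft
python3 steer.py '[0.04, 0, 0, 0, 0, 0]'
```

```text
ft_force: [-5.4, 0.9, 16.0]
ft_force: [-5.1, 0.4, 15.8]
ft_force: [-5.8, 0.3, 15.8]
ft_force: [-5.6, 1.3, 15.4]
ft_force: [-5.2, 1.3, 15.2]
ft_force: [5.7, -1.1, 13.8]
ft_force: [5.0, -0.0, 14.6]
ft_force: [5.5, -0.8, 13.8]
ft_force: [5.7, -0.6, 13.7]
time_s: 21.5
position: [0.6273, 0.1426, 0.0403]
tcp_rot: [0.214, 3.126, 0.001]
ft_force: [5.4, -0.7, 14.5]
finger_gap: 0.269
finger_force: 41.6
```

The friction ratio is about 0.3, steady and proportional to load with no chatter. That is far below the other two, and at most two pads can be rough, so this one is smooth. I'll put it in the round tray.

```bash
python3 steer.py '[0, 0, -0.3, 0, 0, 0, 0, 0, -0.4, 0, 0, 0, 0, 0, -0.3, 0, 0, 0, 0.313, 0.254, 0, 0, 0, 0, 0.313, 0.254, 0, 0, 0, 0, 0.313, 0.254, 0, 0, 0, 0, 0.313, 0.254, 0, 0, 0, 0, 0.313, 0.254, 0, 0, 0, 0]'
python3 steer.py '[0.313, 0.254, 0, 0, 0, 0, 0, 0, 0.4, 0, 0, 0, 0, 0, 0.3, 0, 0, 0, 0, 0, 0.12, 0, 0, 0, 0, 0, 0.04, 0, 0, 0, 0, 0, 0, 0, 0, 0, 0, 0, 0, 0, 0, 0]'
```

```text
time_s: 22.3
position: [0.4849, 0.2905, 0.1371]
tcp_rot: [-0.214, -3.134, 0.001]
ft_force: [0.4, 0.1, -3.2]
finger_gap: 0.272
finger_force: 40.2
time_s: 23.0
position: [0.4598, 0.3192, 0.0525]
tcp_rot: [0.214, 3.133, 0.001]
ft_force: [-0.8, -0.8, -3.1]
finger_gap: 0.272
finger_force: 40.2
```

```bash
python3 steer.py '[0, 0, 0.03, 0, 0, 0, 0, 0, 0.02, 0, 0, 0, 0, 0, 0.01, 0, 0, 0, 0, 0, 0, 0, 0, 0]'
python3 steer.py '[0, 0, 0.005, 0, 0, 0, 0, 0, 0, 0, 0, 0]'
python3 steer.py '[0, 0, 0, 0, 0, 0, 0, 0, 0, 0, 0, 0, 0, 0, 0, 0, 0, 0, 0, 0, 0, 0, 0, 0]' 0.7
python3 steer.py '[0, 0, -0.3, 0, 0, 0, 0, 0, -0.4, 0, 0, 0, 0, 0, -0.4, 0, 0, 0, 0, 0, -0.4, 0, 0, 0, 0.45, 0, 0, 0, 0, 0, 0.45, 0, 0, 0, 0, 0, 0, 0, 0, 0, 0, 0, 0, 0, 0, 0, 0, 0]'
python3 - <<'E'
from h import *
for n in("top","scene"): 
    c=r.camera(n);cv2.imwrite(f"pics/{n}9.png",c["pixels"])
    if n=="top":
      for k in blobs(c["pixels"],(18,60,120),(40,200,255))[0]:
        if k[:,1].mean()>160 and k[:,0].max()<450: print(k.mean(0).round(1),cv2.minAreaRect(ray(c,k,.022)[:,:2].astype(np.float32)))
a=cv2.imread("pics/scene9.png");b=cv2.imread("pics/top9.png")
cv2.imwrite("pics/f.png",np.vstack([cv2.resize(a[60:300,50:500],(562,300)),cv2.resize(b[160:300,115:430],(562,250))]))
E
```

```text
time_s: 23.4
position: [0.4592, 0.3191, 0.0462]
tcp_rot: [0.214, 3.133, 0.001]
ft_force: [-1.6, -1.2, 4.3]
finger_gap: 0.269
finger_force: 41.1
time_s: 23.6
position: [0.4592, 0.3191, 0.0462]
tcp_rot: [0.214, 3.133, 0.001]
ft_force: [-2.6, -2.2, 10.3]
finger_gap: 0.273
finger_force: 41.8
time_s: 24.0
position: [0.4589, 0.3191, 0.0448]
tcp_rot: [-0.214, -3.134, 0.0]
ft_force: [0.9, 0.2, 0.1]
finger_gap: 0.699
finger_force: 0.0
time_s: 24.8
position: [0.3691, 0.3316, 0.1953]
tcp_rot: [0.211, 3.134, 0.001]
ft_force: [0.8, 0.8, 0.3]
finger_gap: 0.7
finger_force: 0.0
[156.8 253.9] ((0.4590611755847931, 0.3192968964576721), (0.052140556275844574, 0.0709620863199234), 81.70374298095703)
[369.5 249.6] ((0.4594399333000183, -0.31816548109054565), (0.07043248414993286, 0.05201835557818413), 18.287900924682617)
[388.6 242.3] ((0.4779717028141022, -0.3753430247306824), (0.0706479549407959, 0.05287836492061615), 19.179149627685547)
[303.  243.1] ((0.4826717674732208, -0.1185753345489502), (0.08053430169820786, 0.08327648788690567), 88.61106872558594)
[260.3 176.7] ((0.6835777163505554, 0.006190355867147446), (0.05531716346740723, 0.057455725967884064), 43.83146286010742)
```

View pics/f.png

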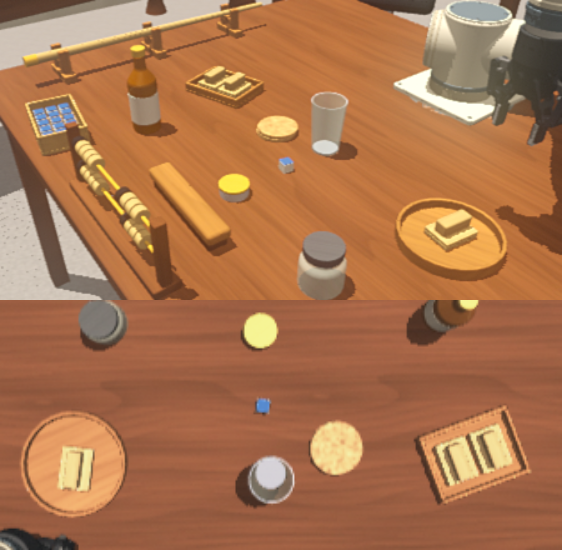

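The final views show two pads side by side in the oblong tray and one in the round tray. The other objects are where they were and the arm is clear.

```bash
python3 -c "
from station import r
print(r.job_done())"
```

```text
the job is handed in; nothing more can be done
None
```

I dragged all three pads and handed the job in at about 25 s: the two rough ones (friction about 0.7–0.9) are in the oblong tray, the third in the round tray; I took it as smooth at about 0.3, above the stated 0.22 but far below rough.

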